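# Switch off the coffee machine at its guarded switch

### The job

Before the break-room counter is wiped, switch off the coffee machine at its guarded switch, the one whose lever ends in a ball: with a fingertip under its lip raise the clear guard, and while the finger keeps it up push the lever all the way over to its other side, then draw back and let the guard drop shut. Only touch and push, pick nothing up, leave the other switch (crossbar-ended lever) alone, and do not knock the things on the counter about.

Things in the scene. Friction and masses are not known exactly. Their poses are not given: they have to be found in the camera images.
- ball_switch: Coffee machine's switch, to operate; screwed down. Grey base 110 (x) by 150 mm (y), 30 mm tall, side walls to 54 mm (138 mm free between them), back wall to 88 mm; open to the front and above but for the clear guard. Origin: on the underside; x = -50 (front edge, lip side) to 60 mm (back, hinge side); y = -75 to 75 mm (y left as seen from the front), z up.
- ball_switch_lip (a point): Outer lower edge, mid-width, of the grey lip of this guard, moving with it. The lip is a flat tongue 120 mm wide, 4 mm thick, standing out 11 mm forward from the bottom of the guard's front skirt. Guard shut: x = -68, y = 0, z = 66 mm in the box frame, free space below it down to the counter.
- ball_switch_guard (a joint): Guard angle (rad): 0 shut, 1.4 fully back. Clear hinged cover, about 60 g: top plate at z = 92 mm, 150 mm wide; front skirt 26 mm deep at x = -56 mm; side skirts 144 mm apart inside; grey lip. Hinge along the box's y at x = 50, z = 92 mm (box frame). It swings freely and always falls shut unless held up.
- ball_switch_lever (a joint): Lever angle (rad): 0 leaning to the box's -y side (on), 0.7 leaning to its +y side (off). Pivot at x = -42, y = 20, z = 30 mm in the box frame, close behind the guard's front skirt; swings 0.35 rad either side of upright, between hard stops. Stiff: it stays wherever it is left; about 1 N at the ball moves it. Starts at 0 to 0.1.
- ball_switch_lever_tip (a point): Centre of the black ball, 18 mm across, at the end of the steel lever (8 mm thick, 42 mm from pivot to ball centre). In the box frame x = -42, z = 69.5 mm, with y = 5.6 mm when on and y = 34.4 mm when off.
- bar_switch: Refrigerator's switch box, to be left alone. Same make and size as the ball switch and the same frame, but its lever ends in a black crossbar, 50 x 12 x 12 mm, along the box's y.
- bar_switch_guard (a joint): Angle (rad) of the bar switch's guard, 0 shut; as on the ball switch.
- bar_switch_lever (a joint): Angle (rad) of the bar switch's lever, 0 leaning to -y; as on the ball switch.
- water_bottle: Bystander, loose: clear plastic water bottle, 64 mm across, 200 mm tall. Origin at the centre of its underside.
- green_bottle: Bystander, loose: green glass bottle, 68 mm across, 210 mm tall. Origin at the centre of its underside.
- can: Bystander, loose: plain aluminium drink can, 66 mm across, 120 mm tall. Origin at the centre of its underside.
- mug: Bystander, loose: blue ceramic mug, 80 mm across, 95 mm tall. Origin at the centre of its underside.
- jar: Bystander, loose: amber glass jar with black cap, 74 mm across, 110 mm tall. Origin at the centre of its underside.
- soap: Bystander, loose: yellow bar of soap, 85 x 55 mm, 26 mm tall, between the switches. Origin at the centre of its underside.
- spoon: Bystander, loose: steel spoon lying on the counter. Origin at its middle, underneath.

How it is judged (in metres and radians):
On the way, in this order (a step that is already met when the one before it is completed fails the run):
1. the ball switch's guard is raised (over 0.25 rad) while its lever is still on (value of joint ball_switch_guard above 0.25 rad and value of joint ball_switch_lever below 0.3 rad), for 0.1 s.
2. the lever is over to its other side (over 0.55 rad) while the guard is still up (over 0.2 rad) (value of joint ball_switch_lever above 0.55 rad and value of joint ball_switch_guard above 0.2 rad), for 0.1 s.
At the end, for the whole second after the job is handed in: the ball lever is over to its other side (over 0.55 of 0.7 rad), its guard is shut (under 0.06 rad) and at rest, the bar switch's guard is shut and its lever still over at its starting side (under 0.25 rad), and every bystander is within 30 mm of where it stood (value of joint ball_switch_lever above 0.55 rad and value of joint each of ball_switch_guard, bar_switch_guard below 0.06 rad and velocity of joint ball_switch_guard below 0.1 rad/s and value of joint bar_switch_lever below 0.25 rad and distance of each of water_bottle, green_bottle, can, mug, jar, soap, spoon from where it was at the start of the episode below 0.03 m); the robot touches nothing.
It fails at once if the bar switch's guard is lifted more than 0.12 rad or its lever pushed past 0.25 rad (value of joint bar_switch_guard above 0.12 rad or value of joint bar_switch_lever above 0.25 rad).
It fails at once if a bystander is shoved, tipped, lifted or carried: its origin is more than 30 mm from where it stood (distance of any of water_bottle, green_bottle, can, mug, jar, soap, spoon from where it was at the start of the episode above 0.03 m).
It also fails if it takes over 45 s, if anything falls off the work surface, if the arm or the gripper's body presses on something with over 40 N, if the wrist force passes 120 N, or if a joint passes its speed limit or range.

### The arm

A 6-joint arm with a two-finger parallel gripper is mounted at the origin on the work surface. World frame = base frame: x ahead of the robot, y to its left, z up, the work surface at z = 0. Lengths are in m, angles in degrees, forces in N, time in s.
With the tool pointing down it reaches from about 0.3 to 0.75 m from the base axis. Payload 8.5 kg.
Tool frame: the origin (TCP) lies on the centre line of the jaws, within the pads' length; the fingertips stand 14 mm ahead of it and the grasp point (between the pads) lies 5 mm behind it; z points along the fingers, x is the direction in which the jaws open and shut, and the axes are right-handed (so a half turn about z gives the same grasp; the last joint's range is limited). The gripper opens to 85 mm and grips with 20 to 120 N. Pads are 22 mm wide; open, the fingers measure 114 mm over their backs; the gripper's body (76 mm by 85 mm) begins 54 mm behind the grasp point. The pads swing forward as they close: fully open they stand 13 mm farther back than shut.
Start: joints at [-86.075, 21.807, 74.336, -0, 83.858, -12.336], TCP at [0.154, -0.528, 0.245] pointing down, gripper open.
Joint ranges: [-178.18, 178.18], [-50.72, 133.34], [12.68, 142.11], [-81.47, 261.47], [9.98, 163.14], [-165.26, 165.26]. Speed limits (degrees/s): [136.94, 136.94, 180, 180, 180, 180].

### API

Orientations are given as a 3x3 rotation matrix whose columns are the frame's x, y, z axes.
In Python, from rig import * gives the robot as it stands.
- The arm moves only by the shell command python3 -m crank 'ROWS' [FORCE]. ROWS is JSON, one flat list of numbers, 7 for each row, row after row: the turn, a rotation vector about the world's x, y, z in rad, then the shift along the world's x, y, z in m, then the opening in per cent of the stroke, from 0 (shut) to 100 (fully open). A call has 1 to 20 rows; each row shifts and turns the commanded pose from where the row before left it; what a row does not reach is not made up. A row lasts 1/10 s, in which the tool goes at most 50 mm and 8.59 degrees, less where a joint would pass 70% of its speed; a pose out of reach is approached as far as the arm can. A call is refused whole if a number of a shift passes 0.05 or a number of a turn 0.15, either way. A call with a gripper value outside its range is refused whole. The fingers move at their own pace and stop on an object; FORCE is the grip in N (left out, the last holds). Time passes only in rows, so rows that do not move let the fingers close. It gives the time, the measured TCP pose, the force and the opening at its end, in the units of the state.
- observe(): the state, without advancing time (a new reading comes with each control period).
- get_image(name): name is "side" or "top" or "wrist"; returns a dict with "frame" (384x512x3 uint8, red, green, blue), "fov_y" (degrees; the focal length in pixels is half the picture's height over the tangent of half this angle, whatever the lens; pixels are square), "cx", "cy" (the principal point, pixels), "world_to_cam" (4x4, takes a point from world to camera coordinates). Camera axes: x right, y up, looking along -z (the intrinsics and any distortion apply to the point x, -y, -z); pixel columns grow to the right and rows downward; lengths in m; the calibration is good to about 2 mm. A picture is of the moment at which its call begins. There is no depth.
- close_job(): hands the job in, once; it reports no verdict.
The state is a dict: "time_s": time; "q": joint angles; "qvel": joint speeds; "joint_efforts": joint torques, N m; "position": TCP position; "tool_rot": TCP orientation; "ft_force": force on the tool from outside, world axes, zero at the start; "wrist_torque": the same for the moment, N m; "grip_width": finger opening in m.
Only numpy, scipy, OpenCV 4.12 (cv2) and the standard library are available. Lean on these libraries where they do the work, as an engineer would, in place of code of your own. Each camera call takes 0.05 s, during which the arm holds its last target. There are 200 camera calls.

## Working session

There is one attempt and no reset: what is moved stays moved. The work goes in short steps, Python scripts to look and compute and a shell command to move; the robot and the scene stay as the last step left them, time stands still between calls to the robot, and variables do not carry over. Pictures are saved under pics/ and viewed, about 8 in all and at most 12, crops included, and the job is handed in when it is done.

```bash
mkdir -p pics; ls; cat > h.py <<'E'
from rig import *
import numpy as np, cv2
def snap(n,f=None):
    im=get_image(n); cv2.imwrite(f or f'pics/{n}.png',im["frame"][:,:,::-1]); 
    np.savez(f'cal_{n}.npz',**im); return im
E
python3 - <<'E'
from h import *
a=snap("top","pics/t0.png");b=snap("side","pics/s0.png")
for i in(a,b):print({k:v for k,v in i.items() if k!="frame"})
print(observe())
E
```

```text
pics
{'fov_y': 57.836403792751156, 'cx': 262.81271940440746, 'cy': 192.9222920678667, 'world_to_cam': array([[-1.98406712e-03, -9.99966920e-01,  7.88808344e-03,
        -1.03972677e-01],
       [ 9.89437566e-01, -8.19702049e-04,  1.44957342e-01,
        -5.89877455e-01],
       [-1.44946081e-01,  8.09237117e-03,  9.89406462e-01,
        -8.32852794e-01],
       [ 0.00000000e+00,  0.00000000e+00,  0.00000000e+00,
         1.00000000e+00]])}
{'fov_y': 53.932672443941065, 'cx': 256.64449471631656, 'cy': 188.67975465351134, 'world_to_cam': array([[-0.82512001, -0.5649277 ,  0.00580194,  0.43734009],
       [ 0.3012733 , -0.43129862,  0.85042101, -0.2853026 ],
       [-0.47792402,  0.70344736,  0.52607075, -0.57444217],
       [ 0.        ,  0.        ,  0.        ,  1.        ]])}
{'time_s': 0.1, 'q': array([-8.60762648e+01,  2.18378239e+01,  7.43790043e+01, -8.88128345e-04,
        8.38573755e+01, -1.23336843e+01]), 'qvel': array([ 0.04574179, -0.14251681, -0.16103424, -0.072359  , -0.00954821,
        0.0265491 ]), 'joint_efforts': array([ 4.40109769e-03, -4.49219334e+01, -2.31656063e+01, -1.86534262e-04,
        3.69063098e-03,  9.36365694e-06]), 'position': array([ 0.15397099, -0.52775953,  0.24477528]), 'tool_rot': array([[ 2.79954868e-01, -9.60013157e-01, -1.03997440e-04],
       [-9.60012324e-01, -2.79954765e-01,  1.29100883e-03],
       [-1.26850004e-03, -2.61585382e-04, -9.99999161e-01]]), 'ft_force': array([-0.25429312,  0.28080299, -0.09585177]), 'wrist_torque': array([0.00072834, 0.00987434, 0.01824371]), 'grip_width': 0.08510489654632106}
```

View pics/t0.png

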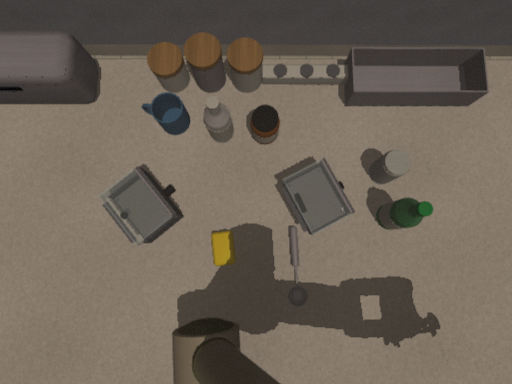

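View pics/s0.png

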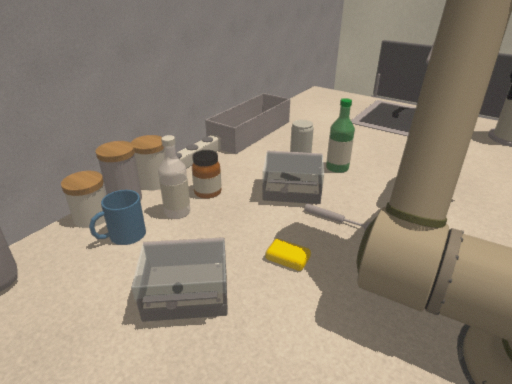

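The top view shows the ball switch on the left, around px (142,205), with its ball near (124,215). The bar switch is around (316,196) and the soap at (222,248). In the side view the ball is at about (178,288). I'll zoom in on the ball box next.

```bash
python3 - <<'E'
import cv2,numpy as np
a=cv2.imread('pics/t0.png')[155:255,90:200];b=cv2.imread('pics/s0.png')[230:325,130:240]
f=lambda c:cv2.convertScaleAbs(cv2.resize(c,(550,550 if 0 else 5*c.shape[0]),interpolation=cv2.INTER_CUBIC),alpha=1.5)
a,b=[cv2.resize(f(c),None,fx=.72,fy=.72) for c in(a,b)]
h=min(a.shape[0],b.shape[0]);cv2.imwrite('pics/z0.png',np.hstack([a[:h],b[:h]]))
E
```

```text
(no output)
```

View pics/z0.png

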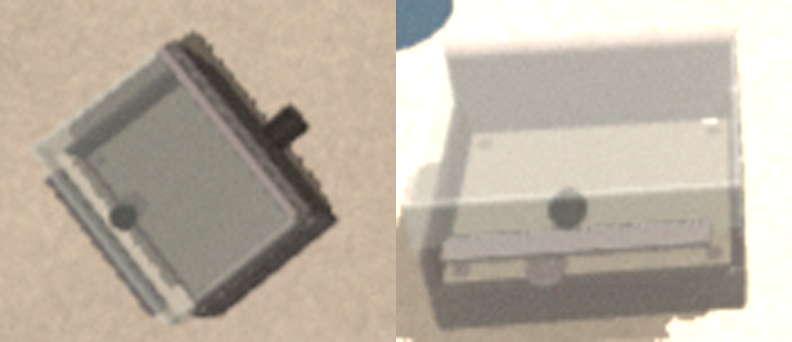

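The zoom shows the lip facing the lower left of the top view, running from crop (50,180) to (155,315). The ball is at (123,216) and the back wall's top runs from (165,45) to (300,215). In the side crop the ball is at (171,208), with the lip ends at (47,260) and (316,247).

```bash
cat >> h.py <<'E'
def load(n): return dict(np.load(f'cal_{n}.npz'))
def ray(im,u,v):
    f=192/np.tan(np.radians(float(im["fov_y"]))/2); M=im["world_to_cam"]
    d=M[:3,:3].T@np.array([(u-im["cx"])/f,-(v-im["cy"])/f,-1]); return -M[:3,:3].T@M[:3,3],d
def plane(im,u,v,z): c,d=ray(im,u,v); return c+d*(z-c[2])/d[2]
def tri(a,p,b,q):
    c,d=ray(a,*p);e,g=ray(b,*q); s=np.linalg.lstsq(np.c_[d,-g],e-c,rcond=None)[0]
    x,y=c+d*s[0],e+g*s[1]; return (x+y)/2,np.linalg.norm(x-y)
def proj(im,p):
    f=192/np.tan(np.radians(float(im["fov_y"]))/2); q=im["world_to_cam"]@np.r_[p,1]
    return im["cx"]+f*q[0]/-q[2], im["cy"]-f*q[1]/-q[2]
E
python3 - <<'E'
from h import *
np.set_printoptions(precision=4,suppress=True)
a=load("top");b=load("side")
T=lambda u,v:(90+u/3.6-.4,155+v/3.6-.4); S=lambda u,v:(130+u/3.6-.4,230+v/3.6-.4)
print("ball",tri(a,T(123,216),b,S(171,208)), plane(a,*T(123,216),.0695),plane(b,*S(171,208),.0695))
L=[plane(a,*T(50,180),.07),plane(a,*T(155,315),.07)]
M=[plane(b,*S(47,260),.066),plane(b,*S(316,247),.066)]
W=[plane(a,*T(165,45),.09),plane(a,*T(300,215),.09)]
B=[plane(b,*S(45,327),0),plane(b,*S(348,305),0)]
for n,(p,q) in dict(lipT=L,lipS=M,back=W,base_front=B).items():
    d=p-q; print(n,p,q,"len",np.linalg.norm(d),"yaw of +y",np.degrees(np.arctan2(d[1],d[0]))-90,"mid",(p+q)/2)
for n,u,v,im,z in [("soap",222,248,a,.02),("bottle",214,115,a,.1),("mug",172,115,a,.05),("barlip",285,215,a,.07)]:print(n,plane(im,u,v,z))
E
```

```text
ball (array([0.5332, 0.2311, 0.0701]), np.float64(4.535255225833374e-05)) [0.5333 0.2314 0.0695] [0.5337 0.2307 0.0695]
lipT [0.5576 0.2815 0.07  ] [0.4674 0.2064 0.07  ] len 0.11734623065303117 yaw of +y -50.170585688845286 mid [0.5125 0.244  0.07  ]
lipS [0.5598 0.2826 0.066 ] [0.4656 0.2082 0.066 ] len 0.11999656794580407 yaw of +y -51.70287146976624 mid [0.5127 0.2454 0.066 ]
back [0.6459 0.2018 0.09  ] [0.532  0.1078 0.09  ] len 0.1476779060869862 yaw of +y -50.45171229420589 mid [0.589  0.1548 0.09  ]
base_front [0.582  0.2773 0.    ] [0.4697 0.1836 0.    ] len 0.14632614758979215 yaw of +y -50.165545559224576 mid [0.5259 0.2305 0.    ]
soap [ 0.4525 -0.0015  0.02  ]
bottle [0.7732 0.0141 0.1   ]
mug [0.7923 0.1293 0.05  ]
barlip [ 0.5317 -0.1582  0.07  ]
```

```bash
python3 -m crank '[0,0,0.027,0.016,0.028,0.007,0, 0,0,0.027,0.016,0.028,0.007,0, 0,0,0.027,0.016,0.028,0.007,0, 0,0,0.027,0.016,0.028,0.007,0, 0,0,0.027,0.016,0.028,0.007,0, 0,0,0.027,0.016,0.028,0.007,0, 0,0,0.027,0.016,0.028,0.007,0, 0,0,0.027,0.016,0.028,0.007,0, 0,0,0.027,0.016,0.028,0.007,0, 0,0,0.027,0.016,0.028,0.007,0, 0,0,0.027,0.016,0.028,0.007,0, 0,0,0.027,0.016,0.028,0.007,0, 0,0,0.027,0.016,0.028,0.007,0, 0,0,0.027,0.016,0.028,0.007,0, 0,0,0.027,0.016,0.028,0.007,0]' 40
python3 -m crank '[-0.04,-0.033,0,0.001,0.0215,-0.0025,0, -0.04,-0.033,0,0.001,0.0215,-0.0025,0, -0.04,-0.033,0,0.001,0.0215,-0.0025,0, -0.04,-0.033,0,0.001,0.0215,-0.0025,0, -0.04,-0.033,0,0.001,0.0215,-0.0025,0, -0.04,-0.033,0,0.001,0.0215,-0.0025,0, -0.04,-0.033,0,0.001,0.0215,-0.0025,0, -0.04,-0.033,0,0.001,0.0215,-0.0025,0, -0.04,-0.033,0,0.001,0.0215,-0.0025,0, -0.04,-0.033,0,0.001,0.0215,-0.0025,0, -0.04,-0.033,0,0.001,0.0215,-0.0025,0, -0.04,-0.033,0,0.001,0.0215,-0.0025,0, -0.04,-0.033,0,0.001,0.0215,-0.0025,0, -0.04,-0.033,0,0.001,0.0215,-0.0025,0, -0.04,-0.033,0,0.001,0.0215,-0.0025,0, -0.04,-0.033,0,0.001,0.0215,-0.0025,0, -0.04,-0.033,0,0.001,0.0215,-0.0025,0, -0.04,-0.033,0,0.001,0.0215,-0.0025,0, -0.04,-0.033,0,0.001,0.0215,-0.0025,0, -0.04,-0.033,0,0.001,0.0215,-0.0025,0]'
python3 - <<'E'
from h import *
o=observe();print(o["q"],o["position"],o["tool_rot"])
E
```

```text
time_s: 1.6
position: [0.3943, -0.1066, 0.3504]
tool_rot: [[0.636, -0.771, -0.0], [-0.771, -0.636, 0.0], [-0.0, 0.0, -1.0]]
ft_force: [0.7, -0.6, 0.8]
grip_width: -0.0002
time_s: 3.6
position: [0.4138, 0.323, 0.2999]
tool_rot: [[0.322, -0.771, 0.549], [-0.391, -0.636, -0.665], [0.862, -0.0, -0.507]]
ft_force: [0.5, -0.7, 0.1]
grip_width: 0.0004
[ 47.86656414  25.95379444  78.94144318 -58.53446512  89.45859559
 107.04285643] [0.41381374 0.32300764 0.29990061] [[ 3.22224480e-01 -7.71480302e-01  5.48625125e-01]
 [-3.91242162e-01 -6.36253085e-01 -6.64914718e-01]
 [ 8.62033036e-01 -3.93480395e-04 -5.06851941e-01]]
```

```bash
python3 -m crank '[0,0,0,0.0015,-0.002,-0.03,0, 0,0,0,0.0015,-0.002,-0.03,0, 0,0,0,0.0015,-0.002,-0.03,0, 0,0,0,0.0015,-0.002,-0.03,0, 0,0,0,0.0015,-0.002,-0.03,0, 0,0,0,0.0015,-0.002,-0.03,0, 0,0,0,0.0015,-0.002,-0.02,0, 0,0,0,0.0015,-0.002,-0.01,0, 0,0,0,0,0,0,0]'
python3 - <<'E'
from h import *
o=observe();print(o["q"],o["position"])
snap("side","pics/s1.png"); snap("wrist","pics/w1.png")
a=cv2.imread('pics/s1.png')[180:384,20:320]; b=cv2.imread('pics/w1.png')
cv2.imwrite('pics/c1.png',np.hstack([cv2.resize(a,(441,300)),cv2.resize(b,(359,300))]))
E
```

```text
time_s: 4.5
position: [0.4259, 0.3056, 0.0894]
tool_rot: [[0.324, -0.772, 0.547], [-0.392, -0.636, -0.665], [0.861, 0.001, -0.509]]
ft_force: [0.3, 0.0, 0.6]
grip_width: 0.0
[ 45.64819382  41.76630076  92.14876793 -63.26913278  73.4136492
 131.55452793] [0.4259387  0.30561555 0.08936823]
```

View pics/c1.png

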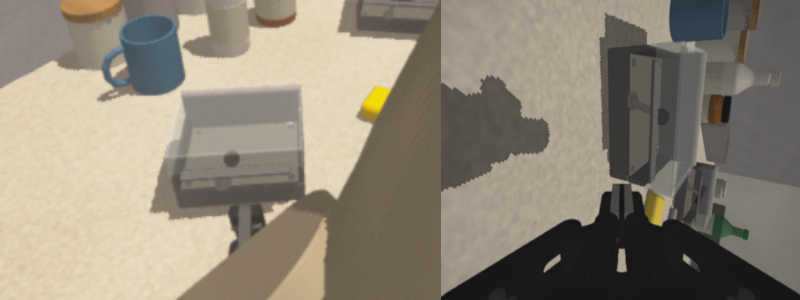

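The side crop shows the finger tips at about (245,207), in front of the box's right half. The wrist view shows the shut tips at about (622,185). I'll check the tip offset by projecting it.

```bash
cat >> h.py <<'E'
O=np.array([.5557,.1925,0]);c,s=np.cos(np.radians(-50.5)),np.sin(np.radians(-50.5))
R=np.array([[c,-s,0],[s,c,0],[0,0,1]])
def box(p): return R.T@(np.asarray(p)-O)
def wor(p): return R@np.asarray(p)+O
E
python3 - <<'E'
from h import *
np.set_printoptions(precision=4,suppress=True)
o=observe();p,t=o["position"],o["tool_rot"];a=load("side");w=load("wrist")
print("box tcp mm",box(p)*1e3)
for d in(.001,.014,.027):
    for k in (.0145,-.0145):print(d,k,[np.round(proj(i,p+d*t[:,2]+k*t[:,0]),1) for i in(a,w)])
print("wrist ball",proj(w,wor([-.042,.0073,.0695])),"lip",[proj(w,wor([-.068,y,.066])) for y in(-.06,.06)])
A=cv2.imread('pics/s1.png')[300:345,160:215];B=cv2.imread('pics/w1.png')[150:290,170:380]
cv2.imwrite('pics/c2.png',np.hstack([cv2.convertScaleAbs(cv2.resize(A,(400,327)),alpha=1.6),cv2.convertScaleAbs(cv2.resize(B,(400,327)),alpha=1.6)]))
E
```

```text
box tcp mm [-170.112   -27.5795   91.0138]
0.001 0.0145 [array([192.6, 332.9]), array([290.9, 265.1])]
0.001 -0.0145 [array([193.5, 353.9]), array([230.1, 265. ])]
0.014 0.0145 [array([193.5, 329.2]), array([288.3, 251.9])]
0.014 -0.0145 [array([194.3, 349.7]), array([232.2, 251.8])]
0.027 0.0145 [array([194.2, 325.7]), array([286.1, 240.6])]
0.027 -0.0145 [array([195.1, 345.7]), array([234. , 240.5])]
wrist ball (np.float64(316.30871727313956), np.float64(150.0764656855016)) lip [(np.float64(296.3933785434393), np.float64(236.17423223668868)), (np.float64(302.81331787184274), np.float64(80.16847123504812))]
```

View pics/c2.png

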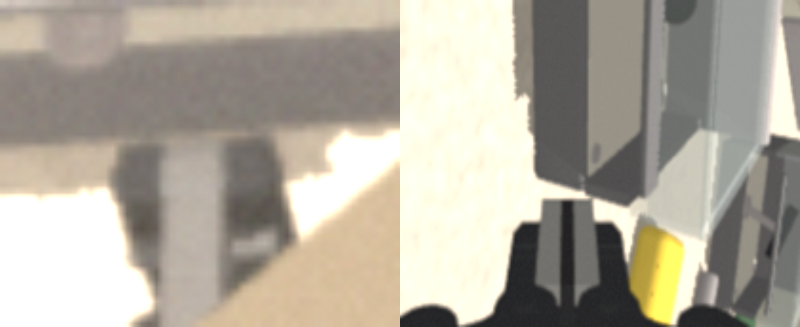

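```bash
python3 - <<'E'
from h import *
o=observe();p,t=o["position"],o["tool_rot"];a=load("side");tt=snap("top","pics/t1.png")
def draw(im,f,x0,y0,w,h,k):
    A=cv2.convertScaleAbs(cv2.resize(cv2.imread(f)[y0:y0+h,x0:x0+w],None,fx=k,fy=k,interpolation=cv2.INTER_CUBIC),alpha=1.5)
    for d in(.014,-.005,-.059):
        for kx in(.0145,-.0145):
            q=[np.array(proj(im,p+d*t[:,2]+kx*t[:,0]+l*t[:,1])) for l in(-.011,.011)]
            cv2.line(A,*[tuple(int(v) for v in ((z-[x0,y0]+.5)*k)) for z in q],(0,0,255) if kx>0 else (0,255,0),1)
    return A
A=draw(a,'pics/s1.png',140,270,100,114,4);B=draw(tt,'pics/t1.png',60,150,100,114,4)
cv2.imwrite('pics/c3.png',np.hstack([A,B]))
E
```

```text
(no output)
```

View pics/c3.png

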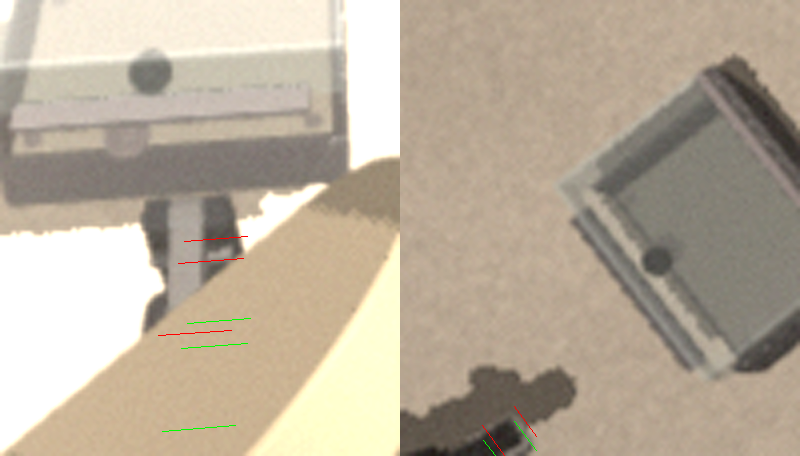

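The top view agrees with the predicted finger tip. The side view is partly hidden by the arm and puts it a few pixels over. I'll enter with extra lateral margin.

```bash
python3 -m crank '[0,0,0,0.0053,-0.0086,-0.0078,0, 0,0,0,0.0053,-0.0086,-0.0078,0, 0,0,0,0.0053,-0.0086,-0.0078,0, 0,0,0,0.0053,-0.0086,-0.0078,0, 0,0,0,0.0053,-0.0086,-0.0078,0, 0,0,0,0,0,0,0, 0,0,0,0.0051,-0.0062,0,0, 0,0,0,0.0051,-0.0062,0,0, 0,0,0,0.0051,-0.0062,0,0, 0,0,0,0.0051,-0.0062,0,0, 0,0,0,0.0051,-0.0062,0,0, 0,0,0,0,0,0,0]'
python3 - <<'E'
from h import *
o=observe();p=o["position"];print(o["q"].round(1),box(p)*1e3,o["ft_force"])
snap("side","pics/s2.png");snap("wrist","pics/w2.png");snap("top","pics/t2.png")
A=cv2.imread('pics/s2.png')[220:384,100:280];C=cv2.imread('pics/t2.png')[150:264,80:190];B=cv2.imread('pics/w2.png')
f=lambda i,w:cv2.resize(i,(w,300))
cv2.imwrite('pics/c4.png',cv2.convertScaleAbs(np.vstack([np.hstack([cv2.resize(A,(400,364))[:300],cv2.resize(C,(400,414))[:300]]),np.hstack([cv2.resize(B,(400,300)),cv2.resize(B[150:300,180:380],(400,300))])]),alpha=1.3))
E
```

```text
time_s: 5.85
position: [0.4785, 0.2311, 0.0514]
tool_rot: [[0.322, -0.773, 0.547], [-0.393, -0.635, -0.665], [0.861, -0.001, -0.509]]
ft_force: [0.2, -1.1, -0.2]
grip_width: -0.0004
[ 35.7  44.2  97.7 -72.6  64.2 137. ] [-78.90612943 -34.97688122  51.43161162] [ 0.21237628 -1.10215567 -0.23971521]
```

View pics/c4.png

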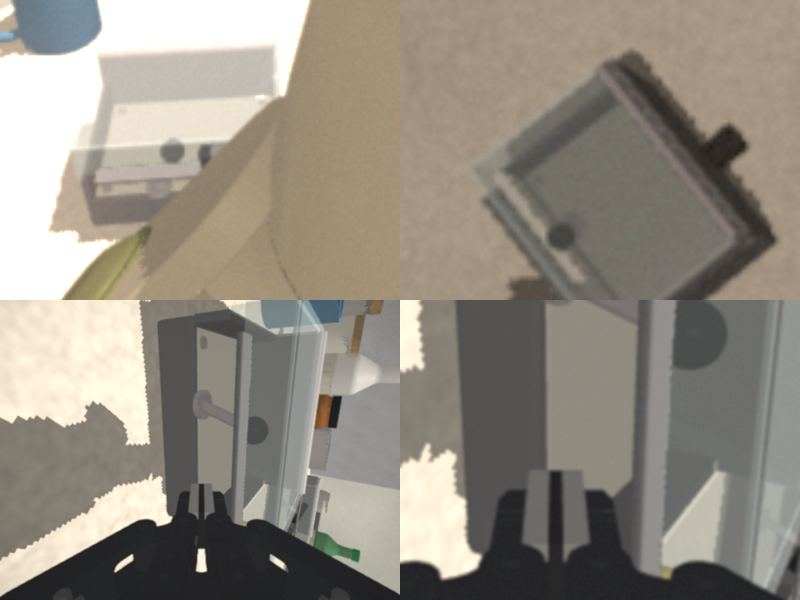

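The wrist view shows the tips (zoom (555,470)) just below the lip (x≈650), with the ball further +y. In the side view there is a dark spot right of the ball, at full px of about (193,288). I'll check whether that is the tip.

```bash
python3 - <<'E'
from h import *
np.set_printoptions(precision=1,suppress=True)
a=load("side");o=observe();p,t=o["position"],o["tool_rot"]
for z in(.04,.05,.06,.07):print(z,box(plane(a,193,288,z))*1e3)
for d in (.014,.02):print(box(p+d*t[:,2])*1e3,proj(a,p+d*t[:,2]+.008*t[:,0]))
w=load("wrist");print("ball wrist",proj(w,wor([-.042,.0073,.0695])),"tip",[proj(w,p+.014*t[:,2]+l*t[:,1]) for l in(-.011,0,.011)])
E
```

```text
0.04 [-18.7 -15.3  40. ]
0.05 [-28.3 -16.6  50. ]
0.06 [-38.  -17.9  60. ]
0.07 [-47.6 -19.3  70. ]
[-67.9 -34.8  44.2] (np.float64(202.85913089383368), np.float64(302.8240925730915))
[-62.8 -34.8  41.2] (np.float64(203.08169847321915), np.float64(301.6773179295703))
ball wrist (np.float64(327.88249430733583), np.float64(168.23170503978008)) tip [(np.float64(258.81368052929656), np.float64(232.59263219895837)), (np.float64(258.79318320984544), np.float64(252.0626509063395)), (np.float64(258.773520534127), np.float64(270.7398572106455))]
```

The wrist view matches the prediction for both ball and tip, so I trust it. I'll lift 46 mm with a slight yaw to relieve joint 4.

```bash
python3 -m crank '[0,0,0.0175,0,0,0.006,0, 0,0,0.0175,0,0,0.006,0, 0,0,0.0175,0,0,0.006,0, 0,0,0.0175,0,0,0.006,0, 0,0,0.0175,0,0,0.006,0, 0,0,0.0175,0,0,0.006,0, 0,0,0.0175,0,0,0.005,0, 0,0,0.0175,0,0,0.005,0, 0,0,0,0,0,0,0, 0,0,0,0,0,0,0]'
python3 - <<'E'
from h import *
o=observe();p=o["position"];print(o["q"].round(1),box(p)*1e3,o["ft_force"])
snap("side","pics/s3.png");snap("wrist","pics/w3.png")
A=cv2.imread('pics/s3.png')[220:340,100:260];B=cv2.imread('pics/w3.png')
cv2.imwrite('pics/c5.png',cv2.convertScaleAbs(np.hstack([cv2.resize(A,(400,300)),cv2.resize(B,(400,300))]),alpha=1.3))
E
```

```text
time_s: 7.0
position: [0.4781, 0.2319, 0.0975]
tool_rot: [[0.374, -0.676, 0.635], [-0.344, -0.737, -0.581], [0.861, -0.001, -0.509]]
ft_force: [0.5, -0.1, 0.0]
grip_width: 0.0001
[ 35.3  37.8 101.5 -77.   59.7 132.5] [-79.77890084 -34.84028882  97.47922996] [ 0.47142228 -0.14749669  0.02240349]
```

View pics/c5.png

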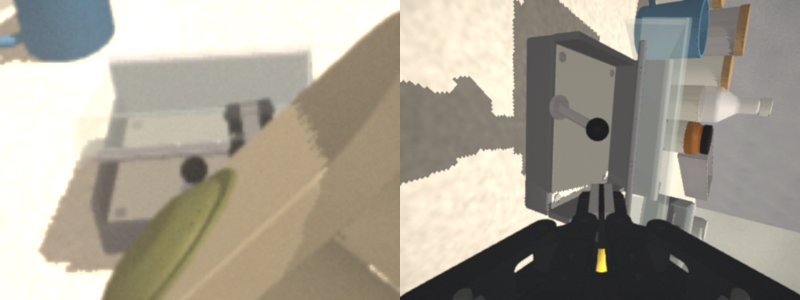

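The guard is up and resting on the upper finger. The side view shows the lip from (100,158) rightwards and the ball uncovered at (195,170). In the wrist view the lip is at x≈640, just above the finger. Next I'll estimate the guard angle.

```bash
cat >> h.py <<'E'
def lip(th,y,x=-118,z=-26): return wor(np.array([50+x*np.cos(th)+z*np.sin(th),y,92-x*np.sin(th)+z*np.cos(th)])/1e3)
E
python3 - <<'E'
from h import *
a=load("side");w=load("wrist")
for th in(.2,.25,.3,.35,.4,.45,.5):print(th,"side",np.round(proj(a,lip(th,60)),0),"obs 140,283 | wrist",np.round(proj(w,lip(th,60)),0),"obs 310,51", (box(lip(th,0))*1e3).round(1))
E
```

```text
0.2 side [140. 293.] obs 140,283 | wrist [270.  60.] obs 310,51 [-70.8   0.   90. ]
0.25 side [140. 290.] obs 140,283 | wrist [282.  60.] obs 310,51 [-70.8   0.   96. ]
0.3 side [139. 287.] obs 140,283 | wrist [295.  59.] obs 310,51 [-70.4  -0.  102. ]
0.35 side [138. 284.] obs 140,283 | wrist [308.  59.] obs 310,51 [-69.8   0.  108. ]
0.4 side [138. 281.] obs 140,283 | wrist [322.  58.] obs 310,51 [-68.8   0.  114. ]
0.45 side [138. 278.] obs 140,283 | wrist [337.  58.] obs 310,51 [-67.6   0.  119.9]
0.5 side [137. 274.] obs 140,283 | wrist [352.  58.] obs 310,51 [-66.    0.  125.8]
```

```bash
python3 -m crank '[0,0,-0.0235,0.0032,-0.0039,-0.003,0, 0,0,-0.0235,0.0032,-0.0039,-0.003,0, 0,0,-0.0235,0.0032,-0.0039,-0.003,0, 0,0,-0.0235,0.0032,-0.0039,-0.003,0, 0,0,-0.0235,0.0032,-0.0039,-0.003,0, 0,0,-0.0235,0.0032,-0.0039,-0.003,0, 0,0,0,0,0,0,0]'
python3 - <<'E'
from h import *
o=observe();p=o["position"];print(o["q"].round(1),box(p)*1e3,o["ft_force"],box(p+.014*o["tool_rot"][:,2])*1e3)
snap("side","pics/s4.png");snap("wrist","pics/w4.png")
A=cv2.imread('pics/s4.png')[220:340,100:260];B=cv2.imread('pics/w4.png')
cv2.imwrite('pics/c6.png',cv2.convertScaleAbs(np.hstack([cv2.resize(A,(400,300)),cv2.resize(B,(400,300))]),alpha=1.3))
w=load("wrist");a=load("side")
for th in(.25,.3,.35,.4,.45):print(th,np.round(proj(a,lip(th,60)),0),np.round(proj(w,lip(th,60)),0))
E
```

```text
time_s: 7.8
position: [0.4915, 0.2144, 0.076]
tool_rot: [[0.333, -0.767, 0.548], [-0.398, -0.641, -0.656], [0.855, 0.001, -0.519]]
ft_force: [-59.2, 59.2, 5.6]
grip_width: 0.0001
[ 33.1  41.1  98.1 -72.7  62.8 133. ] [-57.71586809 -35.55933598  75.98214486] [-59.19222266  59.24695464   5.62939239] [-45.74603819 -35.48535329  68.7214494 ]
0.25 [140. 290.] [294.  35.]
0.3 [139. 287.] [312.  33.]
0.35 [138. 284.] [332.  31.]
0.4 [138. 281.] [353.  30.]
0.45 [138. 278.] [375.  28.]
```

View pics/c6.png

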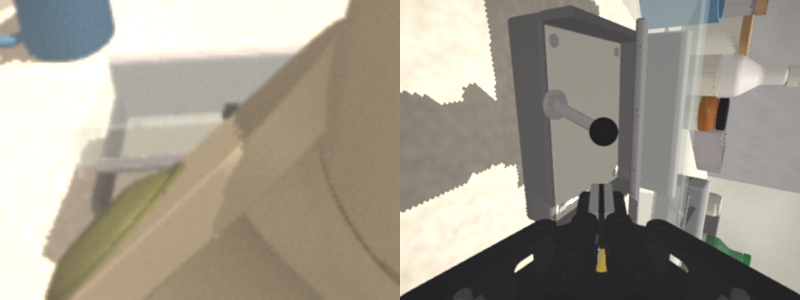

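84 N backward: the finger knuckle has met the lip's front edge, about 38 mm behind the tip. I'll ease back straight away.

```bash
python3 -m crank '[0,0,0,-0.0032,0.0039,0,0, 0,0,0,-0.0032,0.0039,0,0, 0,0,0,0,0,0,0]'
python3 - <<'E'
from h import *
o=observe();p=o["position"];print(o["q"].round(1),box(p)*1e3,o["ft_force"],box(p+.014*o["tool_rot"][:,2])*1e3)
E
```

```text
time_s: 8.2
position: [0.4907, 0.2168, 0.0791]
tool_rot: [[0.323, -0.772, 0.547], [-0.393, -0.635, -0.665], [0.861, -0.001, -0.509]]
ft_force: [-0.7, 0.7, -0.5]
grip_width: 0.0001
[ 33.6  41.1  97.6 -72.5  63.9 133.1] [-60.11774775 -34.66603365  79.13974486] [-0.65924827  0.68482336 -0.50605367] [-48.06428714 -34.67120669  72.01836433]
```

```bash
python3 -m crank '[0,0,0,0.0006,-0.0008,-0.002,0, 0,0,0,0,0,-0.002,0, 0,0,0,0.0042,0.0035,0,0, 0,0,0,0.0042,0.0035,0,0, 0,0,0,0.0042,0.0035,0,0, 0,0,0,0.0042,0.0035,0,0, 0,0,0,0.0042,0.0035,0,0, 0,0,0,0,0,0,0]'
python3 - <<'E'
from h import *
o=observe();p=o["position"];print(o["q"].round(1),box(p)*1e3,R.T@o["ft_force"],box(p+.014*o["tool_rot"][:,2])*1e3)
snap("wrist","pics/w5.png");w=load("wrist")
B=cv2.imread('pics/w5.png');cv2.imwrite('pics/c7.png',cv2.convertScaleAbs(cv2.resize(B,(640,480)),alpha=1.3))
for th in(.2,.25,.3,.35):print(th,1.25*np.round(proj(w,lip(th,60)),0),1.25*np.round(proj(w,lip(th,0)),0))
E
```

```text
time_s: 9.0
position: [0.5101, 0.2318, 0.0739]
tool_rot: [[0.325, -0.775, 0.542], [-0.393, -0.632, -0.668], [0.86, 0.004, -0.51]]
ft_force: [-18.2, 4.3, 0.3]
grip_width: -0.0
[ 33.8  43.   93.4 -71.   64.9 130.4] [-59.31061719 -10.20882788  73.86855063] [-14.92024746 -11.34270821   0.26834093] [-47.27120344 -10.30546653  66.7240998 ]
0.2 [353.75 146.25] [348.75 335.  ]
0.25 [373.75 147.5 ] [366.25 340.  ]
0.3 [396.25 147.5 ] [385. 345.]
0.35 [418.75 148.75] [403.75 350.  ]
```

View pics/c7.png

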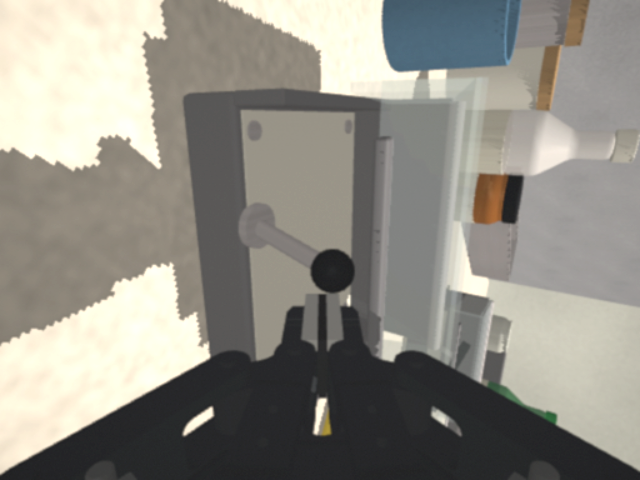

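The wrist view shows the lip's +y end at (385,138), which gives a guard angle of about 0.27. The tip (322,295) is just touching the ball (332,270). I'll keep pushing.

```bash
python3 -m crank '[0,0,0,0.0035,0.0035,0,0, 0,0,0,0.0038,0.0032,0,0, 0,0,0,0.0038,0.0032,0,0, 0,0,0,0,0,0,0]'
python3 - <<'E'
from h import *
o=observe();p=o["position"];print(o["q"].round(1),box(p)*1e3,R.T@o["ft_force"])
snap("wrist","pics/w6.png");w=load("wrist");f=w["frame"]
m=((f.max(2)<30)).astype(np.uint8)[:240]
for y in(7,10,20,30,34.4):print(y,np.round(proj(w,wor([-.042,y/1e3,.0705])),0))
c=cv2.HoughCircles(cv2.cvtColor(f,cv2.COLOR_RGB2GRAY),cv2.HOUGH_GRADIENT,1,40,param1=80,param2=14,minRadius=12,maxRadius=22);print(c[0][:6])
E
```

```text
time_s: 9.45
position: [0.5223, 0.242, 0.0744]
tool_rot: [[0.324, -0.775, 0.543], [-0.394, -0.633, -0.667], [0.86, 0.002, -0.51]]
ft_force: [-12.5, 3.5, 1.6]
grip_width: 0.0002
[ 34.   43.8  90.8 -70.2  65.6 128.7] [-59.43731493   5.68305655  74.40961679] [-10.61979738  -7.43584218   1.6391089 ]
7 [270. 247.]
10 [270. 242.]
20 [270. 224.]
30 [270. 206.]
34.4 [270. 197.]
[[267.5 216.5  18. ]
 [204.5 212.5  12.5]]
```

```bash
python3 -m crank '[0,0,0,0.0031,0.0026,0,0, 0,0,0,0.0031,0.0026,0,0, 0,0,0,0.0015,0.0013,0,0, 0,0,0,0,0,0,0, 0,0,0,0,0,0,0]'
python3 - <<'E'
from h import *
o=observe();p=o["position"];print(o["q"].round(1),box(p)*1e3,R.T@o["ft_force"])
snap("wrist","pics/w7.png");w=load("wrist");f=w["frame"]
for y in(25,30,34.4):print(y,np.round(proj(w,wor([-.042,y/1e3,.0705])),0))
c=cv2.HoughCircles(cv2.cvtColor(f,cv2.COLOR_RGB2GRAY),cv2.HOUGH_GRADIENT,1,40,param1=80,param2=14,minRadius=12,maxRadius=22);print(c[0][:6])
for th in(.2,.25,.3,.35):print(th,1.25*np.round(proj(w,lip(th,60)),0))
cv2.imwrite('pics/c8.png',cv2.convertScaleAbs(cv2.resize(cv2.imread('pics/w7.png'),(640,480)),alpha=1.3))
E
```

```text
time_s: 10.0
position: [0.5298, 0.2483, 0.0742]
tool_rot: [[0.324, -0.774, 0.543], [-0.394, -0.633, -0.667], [0.86, 0.002, -0.51]]
ft_force: [-13.1, 2.9, 0.2]
grip_width: 0.0002
[ 34.1  44.3  89.1 -69.6  66.1 127.5] [-59.51915246  15.53121992  74.24687799] [-10.55406903  -8.31566166   0.23446925]
25 [270. 233.]
30 [270. 224.]
34.4 [271. 216.]
[[265.5 216.5  17.9]]
0.2 [351.25 233.75]
0.25 [370.   236.25]
0.3 [388.75 240.  ]
0.35 [410.  242.5]
```

View pics/c8.png

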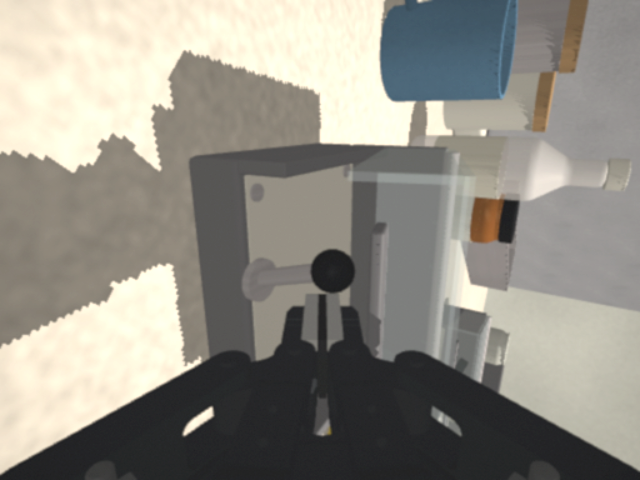

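The ball is at (332,270) and triangulates to y≈34 mm, its stop, with the guard still up at about 0.27 rad. Now I'll withdraw: first sideways off the ball, then straight back.

```bash
python3 -m crank '[0,0,0,-0.0039,-0.0032,0,0, 0,0,0,-0.0039,-0.0032,0,0, 0,0,0,-0.0051,0.0062,0,0, 0,0,0,-0.0051,0.0062,0,0, 0,0,0,-0.0051,0.0062,0,0, 0,0,0,-0.0051,0.0062,0,0, 0,0,0,-0.0051,0.0062,0,0, 0,0,0,-0.0051,0.0062,0,0, 0,0,0,-0.0051,0.0062,0,0, 0,0,0,-0.0051,0.0062,0,0, 0,0,0,-0.0051,0.0062,0,0, 0,0,0,-0.0051,0.0062,0,0, 0,0,0,-0.0051,0.0062,0,0, 0,0,0,-0.0051,0.0062,0,0, 0,0,0,-0.006,0.007,0.015,0, 0,0,0,-0.006,0.007,0.015,0, 0,0,0,-0.006,0.007,0.015,0, 0,0,0,0,0,0,0, 0,0,0,0,0,0,0]'
python3 - <<'E'
from h import *
o=observe();p=o["position"];print(o["q"].round(1),box(p)*1e3,R.T@o["ft_force"])
snap("wrist","pics/w8.png");snap("top","pics/t8.png");snap("side","pics/s8.png")
A=cv2.imread('pics/w8.png');B=cv2.imread('pics/t8.png');C=cv2.imread('pics/s8.png')
r=lambda i:cv2.resize(i,(400,300))
cv2.imwrite('pics/c9.png',cv2.convertScaleAbs(np.vstack([np.hstack([r(A),r(B)]),np.hstack([r(B[155:255,80:213]),r(C)])]),alpha=1.3))
t=load("top");print([np.round(proj(t,wor([-.042,y,.0695])),1) for y in(.0056,.0344)])
E
```

```text
time_s: 11.95
position: [0.4441, 0.3387, 0.1209]
tool_rot: [[0.322, -0.772, 0.548], [-0.394, -0.635, -0.664], [0.861, -0.002, -0.509]]
ft_force: [-0.8, -0.7, -0.0]
grip_width: 0.0003
[ 46.7  41.2  84.8 -60.9  77.7 124.9] [-183.78983925    6.88747463  120.91014002] [ 0.066915   -1.05319997 -0.03996069]
[array([125. , 214.6]), array([117.9, 205.4])]
```

View pics/c9.png

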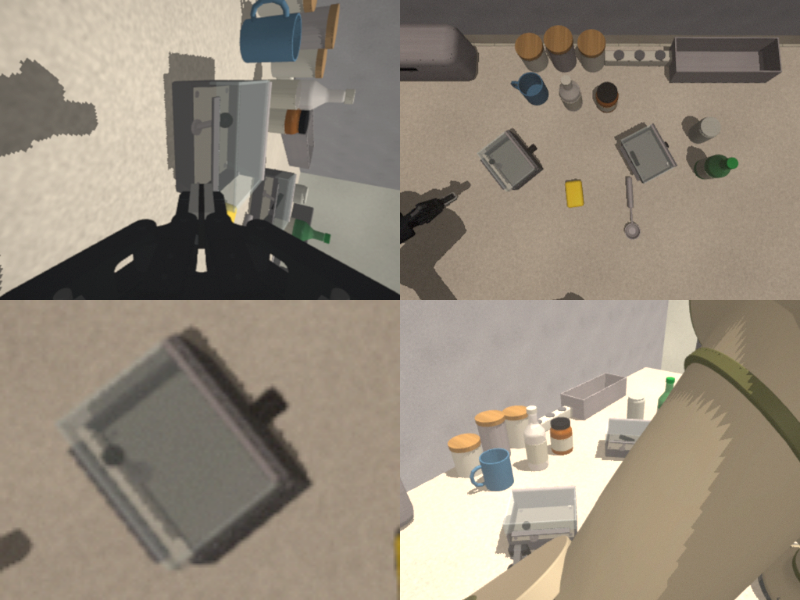

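The guard is shut. The ball is at top px (117.6,206.7), against a predicted (117.9,205.4) for off. The bystanders haven't moved and the arm is clear, so I'm handing in.

```bash
python3 -c "
from rig import *
print(close_job())"
```

```text
the job is handed in; nothing more can be done
None
```

The coffee machine's switch is off. I raised the guard to about 0.36 rad with the shut fingertips under its lip. With the finger still holding it at about 0.27 rad, I pushed the ball lever over to its far stop. Then I moved off the ball, drew straight back and let the guard drop shut. The job was handed in at about 12 s, and no verdict was reported.

- **Last checks:** The final top view puts the ball at (117.6, 206.7) px, against (117.9, 205.4) predicted for off. The lip is back in its shut position. By eye, the bar switch and all the bystanders are where they started. The arm is clear of everything, with about 1 N on the wrist.
- **What went wrong:** While sliding the finger in, a finger knuckle jammed against the lip's front edge and the wrist force reached about 84 N for a moment. That is under the 120 N wrist limit. If the knuckle counts as the gripper's body, though, it is over the 40 N limit, and I can't tell which applies. I backed off at once, and the next reading was about 1 N.
- **What disagreed:** The side camera showed the finger about 10 px from where it was predicted. The top and wrist views agreed with the prediction, so I relied on those.

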